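# Shim up the gel-casting table and hold the wedge

## Robot

A 6-joint arm with a two-finger parallel gripper is mounted at the origin on a cart in front of the work surface, level with it; the furniture and walls round the work are solid. World frame = base frame: x ahead of the robot, y to its left, z up, the work surface at z = 0. Lengths are in m, angles in degrees, forces in N, time in s.
With the tool pointing down it reaches from about 0.4 to 0.825 m from the base axis. Payload 7 kg.
Tool frame: the origin (TCP) lies on the centre line of the jaws, within the pads' length; the fingertips stand 8 mm ahead of it and the grasp point (between the pads) lies 11 mm behind it; z points along the fingers, y is the line along which they close (so a half turn about z gives the same grasp; the last joint's range is limited). The gripper opens to 88 mm and grips with 3 to 60 N. Pads are 19 mm wide; open, the fingers measure 130 mm over their backs; the gripper's body (78 mm by 193 mm) begins 47 mm behind the grasp point.
Start: joints at [-53.852, 20.546, 0.682, 0, -70.136, -16.507], TCP at [0.227, -0.636, 0.235] pointing down, gripper open.
Joint ranges: [-176.03, 176.03], [-82.01, 121.73], [-58.28, 71.71], [-173.87, 95.51], [-174.79, -0.11], [-173.66, 173.66]. Speed limits (degrees/s): [136.94, 136.94, 172.46, 180, 180, 180].

## Interface

Orientations are given as [roll, pitch, yaw] about the fixed x, y, z axes, in that order (R = Rz(yaw) Ry(pitch) Rx(roll)).
In Python, from plant import ctrl, vision gives the robot as it stands. The module is installed in compiled form; this text tells all that it offers.
- The arm moves only by the tool move_arm, never from a script. Its argument "moves" is one flat list of numbers, 7 for each row, row after row: the finger opening in cm, from 0 to 8.76, then the shift along the tool's x, y, z in cm, then the turn, a rotation vector about the tool's x, y, z in rad. A call has 1 to 8 rows; each row shifts and turns the commanded pose from where the row before left it, along the tool's axes as they then stand; what a row does not reach is not made up. A row lasts 1/10 s, in which the tool goes at most 50 mm and 8.59 degrees, less where a joint would pass 70% of its speed; a pose out of reach is approached as far as the arm can. A call with a gripper value outside its range is refused whole. The fingers move at their own pace and stop on an object; the grip force is fixed at half the most. Time passes only in rows, so rows that do not move let the fingers close. It gives the time, the measured TCP pose, the force, the opening and the grip force at its end, in the units of the state.
- ctrl.get_obs(): the state, without advancing time (a new reading comes with each control period).
- vision.snapshot(name): name is "scene" or "top" or "wrist"; returns (picture, depth): 480x640x3 uint8, red, green, blue; 480x640 float32, m along the optical axis (not along the pixel's ray), 0 where there is no reading.
- vision.camera_model(name): a dict with "vertical_fov" (degrees; the focal length in pixels is half the picture's height over the tangent of half this angle, whatever the lens; pixels are square), "cx", "cy" (the principal point, pixels), "cam_to_world" (4x4, takes a point from camera to world coordinates). Camera axes: x right, y down, z forward; pixel columns grow to the right and rows downward; lengths in m; the calibration is good to about 2 mm. A picture is of the moment at which its call begins: read the wrist's pose just before it. camera_model takes no time and is no camera call; for the wrist camera it gives the pose at the moment of the call.
- ctrl.close_job(): hands the job in; it is judged then, once.
The state is a dict: "clock": time; "joint_pos": joint angles; "qvel": joint speeds; "tau": joint torques, N m; "tool_pos": TCP position; "orientation": TCP orientation; "force": force on the tool from outside, world axes, zero at the start; "moment": the same for the moment, N m; "opening": finger opening in m; "gripper_force": force on a finger pad.
Only numpy, scipy, OpenCV 4.12 (cv2) and the standard library are available. Lean on these libraries where they do the work, as an engineer would, in place of code of your own. Each camera call takes 0.05 s, during which the arm holds its last target. There are 200 camera calls.

## Task

The hinged plate of the gel-casting table is locked down by a flat swing hasp with an upright knob: swing the hasp fully off the plate and leave it off. Then take the tapered wedge (not the plain block) and push it, thin end first, under the middle of the plate's front edge until that edge has just lifted a few millimetres off the base, and no more. Finish still gripping the wedge there, flat on the worktop with the plate resting on it and the hand clear of the plate; leave the plain block and the other things on the worktop where they are.

Things in the scene. Friction and masses are not known exactly. Their poses are not given: they have to be found in the camera images.
- stand: Grey U-shaped base of the gel-casting table, fixed, 150 x 150 mm with a side post. Origin: centre of its underside, on the worktop; x points from its open front to its rear hinge, y to its left (hasp side), z up. Rails 12 mm high along x at y = +-53 to +-75 mm, with 2 mm rest pads; between them the worktop is bare from the front back to a crossbar at x = +54 mm.
- plate (a joint): Lift angle of the plate about its hinge at the rear (stand x = +75 mm, 18 mm up), rad: 0 lies on the rest pads, grows as the front edge rises; 0.01 rad lifts that edge 1.55 mm. The plate weighs about 0.6 kg and falls back by its weight.
- plate_front (a point): Middle of the plate's lower front edge: when down at stand x = -80 mm, y = 0, 14 mm up. The aluminium plate spans x = -80 to +75 mm, y = +-75 mm, 8 mm thick, top 22 mm above the worktop; a clear tray and a white comb on it (x = -51 to +45 mm, y = -75 to +15 mm) reach 42 mm up.
- hasp (a joint): Swing of the hasp about its upright pivot, rad: 0 lies across the plate (nose towards stand -y, over the catch on the plate), grows as the nose swings to the stand's front (-x); at 1.57 the nose points to stand -x, beside the plate; stop at 1.75. Stays where it is left; takes about 1.5 N at the knob.
- hasp_knob (a point): Point on the axis of the hasp's upright round black knob, 14 mm across, 52 mm from the pivot axis. The knob rises from the strap's top (32.5 mm above the worktop) to 62.5 mm; this point is 52.5 mm up. The strap is steel, 5 mm thick, 18 mm wide, 65 mm from pivot to nose.
- hasp_pivot (a point): Point on the hasp's upright pivot axis at the strap's top face, fixed: stand x = 0, y = +105 mm.
- wedge: Loose grey plastic wedge, 150 mm long (x), 30 mm wide (y), 0.14 kg. Origin: centre of its underside; x points to the thin end, z up. The thin end (x = +75 mm) is 4 mm high; the top climbs straight to 28 mm at x = -35 mm (24 mm in 110), then stays level to the blunt end at x = -75 mm. Fine dark grooves cross the level part.
- wedge_tip (a point): Middle of the thin end's bottom edge, 75 mm ahead of the wedge's origin.
- wedge_grip (a point): Middle of the wedge's level part, 55 mm behind its origin and 20 mm above its underside: where to take it, across its 30 mm width.
- spacer: Plain loose grey block, 150 x 30 x 28 mm, of the wedge's plastic but not tapered; not needed. Origin: centre of its underside. The wedge and the block lie one to the left and one to the right of the table, either way round.
- tape: Bystander: roll of white tape lying flat, 70 mm across, 12 mm high; origin at the centre of its underside.
- petri: Bystander: round dish, 61 mm across, 15 mm high; origin at the centre of its underside.
- notes: Bystander: pad of sticky notes, 62 x 62 x 12 mm; origin at the centre of its underside.
- calc: Bystander: pocket calculator, 118 x 66 x 12 mm; origin at the centre of its underside.
There are look-alikes about, which are no part of the job. Leave any orange look-alike of the wedge alone.

How it is judged (in metres and radians):
On the way, in this order (a step that is already met when the one before it is completed fails the run):
1. the hasp is swung off the plate (1.2 rad or more) while the plate still lies down (value of joint hasp above 1.2 rad and value of joint plate below 0.008 rad), for 0.2 s.
2. the wedge carries the plate's front edge off the base (value of joint plate above 0.01 rad and contact force between wedge and plate above 0.5 N), for 0.2 s.
At the end, for the whole second after the job is handed in: Hasp 1.2 rad or more; plate front edge 1.4 to 8 mm up, carried by the wedge alone; wedge gripped, at rest, flat on the worktop (5 mm, 0.06 rad), tip 20 mm or more inside the edge, within 35 mm of the middle line and 0.3 rad of its direction; block and bystanders within 30 mm of their places (value of joint hasp above 1.2 rad and value of joint plate between 0.009 and 0.052 rad and contact force between wedge and plate above 0.5 N and contact force between the fingers and wedge above 1 N and contact force between each of the arm, the fingers and plate below 0.3 N and height (world z) of wedge between -0.003 and 0.005 m and angle between wedge's own z axis and vertical below 0.06 rad and linear speed of wedge below 0.01 m/s and x of wedge_tip in the frame of stand above -0.06 m and y of wedge_tip in the frame of stand between -0.035 and 0.035 m and angle between the x axis of wedge and the x axis of stand, either way round below 0.3 rad and distance of each of spacer, tape, petri, notes, calc from where it was at the start of the episode below 0.03 m); the arm keeps its last pose, push and grip.
It fails at once if the plate is lifted far off its base (front edge over 12 mm) (value of joint plate above 0.078 rad).
It fails at once if the block or a bystander is pushed away by over 30 mm (distance of any of spacer, tape, petri, notes, calc from where it was at the start of the episode above 0.03 m).
It also fails if it takes over 51 s, if anything falls off the work surface, if the arm or the gripper's body presses on something with over 40 N, if the wrist force passes 120 N, or if a joint passes its speed limit or range.

## Working session

There is one attempt and no reset: what is moved stays moved. The work goes in short steps, Python scripts to look and compute and a tool call to move; the robot and the scene stay as the last step left them, time stands still between calls to the robot, and variables do not carry over. Pictures are saved under pics/ and viewed, at most 10 in all, crops included, and the job is handed in when it is done.

Besides the shell and the picture viewer there is one more tool, called after "Call:" as name(argument=value, ...) on one line, values as JSON. move_arm: Moves the arm, as the interface text tells. Its arguments: {"type":"object","properties":{"moves":{"type":"array"}},"required":["moves"]}

```bash
mkdir -p pics; cat > h.py <<'E'
import numpy as np, cv2
from plant import ctrl, vision
def snap(n,f=None):
    m=vision.camera_model(n); im,d=vision.snapshot(n)
    if f: cv2.imwrite('pics/'+f,im[:,:,::-1])
    return im,d,m
def ray(m,u,v):
    f=240/np.tan(np.radians(m['vertical_fov'])/2); T=np.array(m['cam_to_world'])
    return T[:3,3],T[:3,:3]@np.array([(u-m['cx'])/f,(v-m['cy'])/f,1])
def onz(m,u,v,z):
    o,r=ray(m,u,v); return o+r*(z-o[2])/r[2]
def cloud(m,d):
    f=240/np.tan(np.radians(m['vertical_fov'])/2); T=np.array(m['cam_to_world'])
    v,u=np.mgrid[:480,:640]
    p=np.stack([(u-m['cx'])/f*d,(v-m['cy'])/f*d,d],-1)
    return p@T[:3,:3].T+T[:3,3]
E
python3 - <<'E'
from h import *
for n in('scene','top'):
    im,d,m=snap(n,n+'1.png'); np.savez('/tmp/'+n,im=im,d=d); print(n,m['vertical_fov'],m['cx'],m['cy'],np.round(m['cam_to_world'],3).tolist())
print(ctrl.get_obs())
E
```

```text
scene 43.549246655143904 321.1694393038221 238.0464060246602 [[-0.463, -0.4, 0.791, -0.688], [-0.886, 0.234, -0.4, 0.645], [-0.025, -0.886, -0.463, 0.803], [0.0, 0.0, 0.0, 1.0]]
top 45.305243377200945 323.42345849855167 242.34210903157776 [[0.017, -0.998, 0.067, 0.449], [-1.0, -0.017, -0.003, 0.021], [0.004, -0.067, -0.998, 1.524], [0.0, 0.0, 0.0, 1.0]]
{'clock': 0.1, 'joint_pos': array([-5.38529253e+01,  2.05873864e+01,  6.41087012e-01, -1.91126093e-02,
       -7.01359065e+01, -1.65076625e+01]), 'qvel': array([-0.06891942, -0.09673754,  0.10649796, -0.02699698, -0.01120276,
       -0.04059788]), 'tau': array([-2.30363294e-03, -5.84160161e+01,  2.93748450e+01,  7.01563329e+00,
        1.00538073e-02, -7.33478873e-05]), 'tool_pos': array([ 0.22672452, -0.635346  ,  0.2337271 ]), 'orientation': array([ 1.79916077e+02, -6.13300148e-03, -1.60367091e+02]), 'force': array([-0.3430138 , -1.03482954, -0.58395749]), 'moment': array([-0.02500689, -0.04736048, -0.01803572]), 'gripper_force': 0.0, 'opening': 0.08738010457226926}
```

View pics/top1.png

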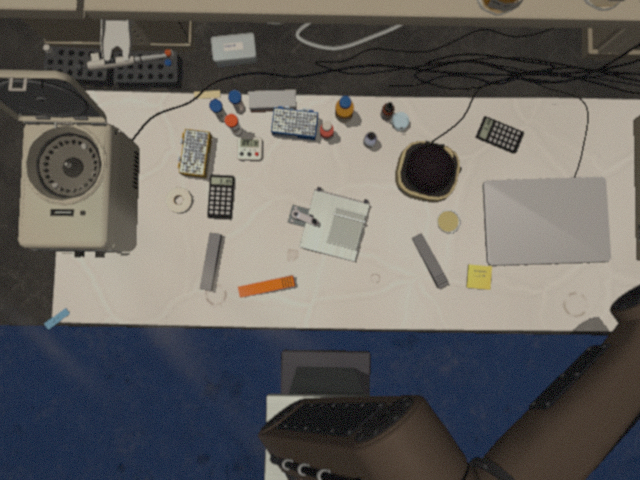

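View pics/scene1.png

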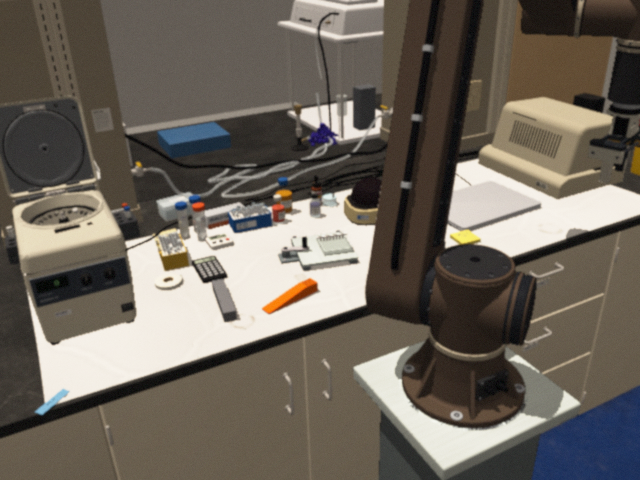

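Candidates for the wedge are the grey bar on the left (211,262), the grey bar on the right (431,261) and the orange look-alike (267,287), which I leave alone. The plate is at (336,225) with the hasp at (303,216), its front facing the bottom of the image. Next I compare both grey bars by depth and in a close crop.

```bash
python3 - <<'E'
from h import *
z=np.load('/tmp/top.npz'); im,d=z['im'],z['d']; m=vision.camera_model('top'); P=cloud(m,d)
a=cv2.resize(im[225:300,190:230],None,fx=7,fy=7,interpolation=2)
b=cv2.resize(im[225:300,405:455],None,fx=7,fy=7,interpolation=2)
c=cv2.resize(im[180:265,285:375],None,fx=525/85,fy=525/85,interpolation=2)
o=np.hstack([a,b]); 
cv2.imwrite('pics/crop1.png',o[:,:,::-1])
cv2.imwrite('pics/crop2.png',c[:,:,::-1])
hsv=cv2.cvtColor(im,cv2.COLOR_RGB2HSV)
for n,(u0,u1,v0,v1) in dict(L=(195,228,228,298),R=(408,455,228,294)).items():
    g=im[v0:v1,u0:u1].max(-1)<150; 
    k,lab,st,ce=cv2.connectedComponentsWithStats(g.astype(np.uint8)); i=1+st[1:,4].argmax()
    ys,xs=np.where(lab==i); r=cv2.minAreaRect(np.c_[xs+u0,ys+v0].astype(np.float32)); print(n,st[i],r)
    pts=P[ys+v0,xs+u0]; 
    box=cv2.boxPoints(r)
    print([np.round(onz(m,*q,0.014),3).tolist() for q in box])
    c=pts[:,:2].mean(0); ax=np.linalg.svd(pts[:,:2]-c,full_matrices=False)[2][0]
    s=(pts[:,:2]-c)@ax
    for lo in np.arange(-.08,.08,.02):
        k=(s>=lo)&(s<lo+.02)
        if k.any(): print(round(lo,2),k.sum(),np.round(np.median(pts[k],0),3))
E
```

```text
L [  5   5  25  60 946] ((212.175537109375, 261.81707763671875), (16.454002380371094, 58.78438949584961), 10.124671936035156)
[[0.422, 0.341, 0.014], [0.574, 0.318, 0.014], [0.567, 0.275, 0.014], [0.415, 0.298, 0.014]]
-0.08 97 [0.561 0.297 0.024]
-0.06 126 [0.543 0.299 0.025]
-0.04 125 [0.524 0.302 0.025]
-0.02 122 [0.504 0.304 0.025]
0.0 131 [0.483 0.307 0.025]
0.02 121 [0.464 0.31  0.025]
0.04 127 [0.444 0.313 0.025]
0.06 97 [0.426 0.314 0.024]
R [  4   6  38  55 761] ((430.2321472167969, 261.10601806640625), (59.56624984741211, 13.501301765441895), 62.7004280090332)
[[0.567, -0.212, 0.014], [0.583, -0.244, 0.014], [0.446, -0.316, 0.014], [0.429, -0.285, 0.014]]
-0.08 79 [ 0.567 -0.231  0.005]
-0.06 93 [ 0.551 -0.24   0.009]
-0.04 99 [ 0.532 -0.249  0.013]
-0.02 98 [ 0.514 -0.259  0.018]
0.0 101 [ 0.496 -0.267  0.022]
0.02 103 [ 0.478 -0.277  0.026]
0.04 108 [ 0.459 -0.285  0.027]
0.06 75 [ 0.444 -0.296  0.025]
```

View pics/crop1.png

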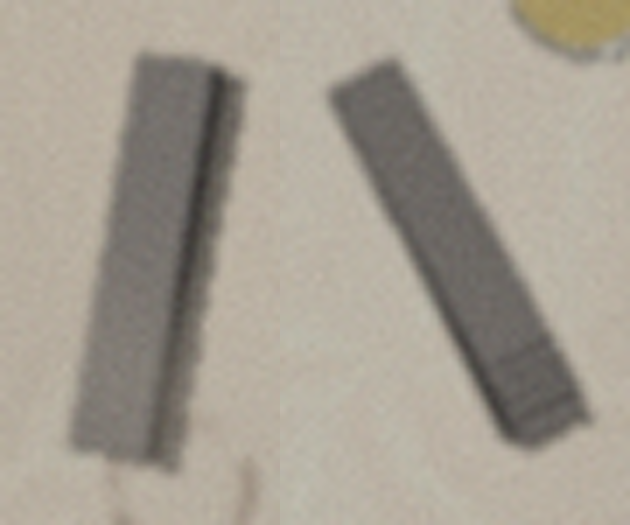

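View pics/crop2.png

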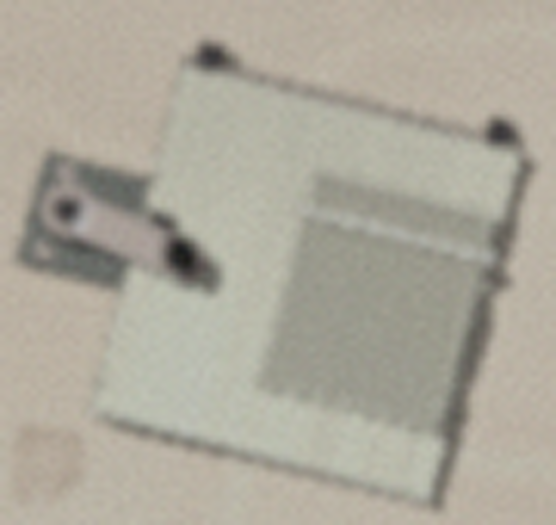

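The depth profile settles it. The right bar rises from 4 mm at its far end to 28 mm and has grooves at the near end, so it is the wedge, with its thin end far, at about (0.575,-0.228). The left bar is level and is the block. Now I measure the stand frame and the knob.

```bash
python3 - <<'E'
from h import *
m=vision.camera_model('top')
k=525/85; px=lambda u,v:(285+u/k-.4,180+v/k-.4)
C={n:onz(m,*px(*p),.022)[:2] for n,p in dict(fl=(100,413),fr=(437,505),rl=(187,62),rr=(525,152)).items()}
for n in C: print(n,C[n].round(4))
w=lambda a,b:np.linalg.norm(C[a]-C[b]).round(4)
print(w('fl','fr'),w('rl','rr'),w('fl','rl'),w('fr','rr'))
xd=(C['rl']+C['rr']-C['fl']-C['fr']); yd=C['fl']-C['fr']+C['rl']-C['rr']
print(np.degrees(np.arctan2(xd[1],xd[0])),np.degrees(np.arctan2(-yd[0],yd[1])))
th=np.arctan2(xd[1]-yd[0],xd[0]+yd[1]); R=np.array([[np.cos(th),-np.sin(th)],[np.sin(th),np.cos(th)]])
o=sum(C.values())/4-R@[-.0025,0]
print('th',np.degrees(th),'o',o.round(4))
for n,q in dict(front=(-.08,0),pivot=(0,.105),knob0=(0,.053),gripfinal=(-.146,0),prepush=(-.21,0)).items():
    p=o+R@q; print(n,p.round(4),np.linalg.norm(p).round(3))
print('pivot meas',onz(m,*px(67,210),.0325).round(4),'knob meas',onz(m,*px(183,255),.0625).round(4))
z=np.load('/tmp/top.npz');P=cloud(m,z['d'])
q=P[215:226,310:320].reshape(-1,3);q=q[(q[:,2]>.05)];print('knobdepth',len(q),np.median(q,0) if len(q) else 0)
# wedge
b=np.array([[.567,-.212],[.583,-.244],[.446,-.316],[.429,-.285]])
E
```

```text
fl [0.538  0.0761]
fr [ 0.5015 -0.0671]
rl [0.6886 0.042 ]
rr [ 0.6525 -0.1026]
0.1478 0.149 0.1544 0.1551
-12.997252150691011 -14.154484682708112
th -13.563893736713231 o [ 0.5976 -0.0135]
front [0.5198 0.0053] 0.52
pivot [0.6222 0.0886] 0.629
knob0 [0.61   0.0381] 0.611
gripfinal [0.4557 0.0208] 0.456
prepush [0.3935 0.0358] 0.395
pivot meas [0.623  0.0914 0.0325] knob meas [0.6017 0.0417 0.0625]
knobdepth 25 [0.60176593 0.04231585 0.06126501]
```

```bash
cat >> h.py <<'E'
from scipy.spatial.transform import Rotation as Ro
def plan(p,yaw,n,op):
    s=ctrl.get_obs(); p0=s['tool_pos'];A=Ro.from_euler('xyz',s['orientation'],degrees=True)
    B=Ro.from_euler('xyz',[180,0,yaw],degrees=True); rv=(A.inv()*B).as_rotvec()/n
    st=(np.array(p)-p0)/n; out=[]
    for i in range(n):
        C=A*Ro.from_rotvec(rv*i)
        out.append([op]+list(np.round(C.inv().apply(st)*100,2))+list(np.round(rv,3)))
    print('clock',s['clock'],'tcp',p0.round(4),s['orientation'].round(1))
    for i in range(0,n,8): print(str([float(x) for r in out[i:i+8] for x in r]).replace('.0,',',').replace(' ',''))
E
python3 -c "
from h import *
plan([.602,.042,.16],-113.6,16,4)"
```

```text
clock 0.1 tcp [ 0.2267 -0.6353  0.2337] [ 179.9   -0.  -160.4]
[4,-3.63,3.2,0.47,0,0,-0.051,4,-3.79,3.01,0.46,0,0,-0.051,4,-3.94,2.81,0.46,0,0,-0.051,4,-4.08,2.61,0.46,0,0,-0.051,4,-4.2,2.4,0.46,0,0,-0.051,4,-4.32,2.18,0.46,0,0,-0.051,4,-4.43,1.96,0.46,0,0,-0.051,4,-4.52,1.73,0.46,0,0,-0.051]
[4,-4.6,1.49,0.46,0,0,-0.051,4,-4.67,1.26,0.46,0,0,-0.051,4,-4.73,1.02,0.46,0,0,-0.051,4,-4.78,0.78,0.46,0,0,-0.051,4,-4.81,0.53,0.46,0,0,-0.051,4,-4.83,0.29,0.46,0,0,-0.051,4,-4.84,0.04,0.46,0,0,-0.051,4,-4.84,-0.21,0.46,0,0,-0.051]
```

Call:
move_arm(moves=[4, -3.6, 3.2, 0.47, 0, 0, -0.051, 4, -3.8, 3.0, 0.46, 0, 0, -0.051, 4, -3.9, 2.8, 0.46, 0, 0, -0.051, 4, -4.1, 2.6, 0.46, 0, 0, -0.051, 4, -4.2, 2.4, 0.46, 0, 0, -0.051, 4, -4.3, 2.2, 0.46, 0, 0, -0.051, 4, -4.4, 2.0, 0.46, 0, 0, -0.051, 4, -4.5, 1.7, 0.46, 0, 0, -0.051])

```text
clock: 0.9
tool_pos: [0.4138, -0.2956, 0.1974]
orientation: [180.0, 0.0, -136.9]
force: [1.7, -0.6, -0.2]
opening: 0.0405
gripper_force: 0.0
```

Call:
move_arm(moves=[4, -4.6, 1.5, 0.46, 0, 0, -0.051, 4, -4.7, 1.3, 0.46, 0, 0, -0.051, 4, -4.7, 1.0, 0.46, 0, 0, -0.051, 4, -4.8, 0.8, 0.46, 0, 0, -0.051, 4, -4.8, 0.5, 0.46, 0, 0, -0.051, 4, -4.8, 0.3, 0.46, 0, 0, -0.051, 4, -4.8, 0, 0.46, 0, 0, -0.051, 4, -4.8, -0.2, 0.46, 0, 0, -0.051])

```text
clock: 1.7
tool_pos: [0.6011, 0.0423, 0.1605]
orientation: [180.0, -0.0, -113.5]
force: [1.5, -0.6, -0.2]
opening: 0.0397
gripper_force: 0.0
```

Call:
move_arm(moves=[4, 0, 0, 0, 0, 0, 0, 4, 0, 0, 0, 0, 0, 0])

```text
clock: 1.9
tool_pos: [0.6004, 0.0414, 0.1597]
orientation: [179.9, -0.1, -113.5]
force: [-0.3, -0.5, -0.2]
opening: 0.0402
gripper_force: 0.0
```

```bash
python3 -c "
from h import *
im,d,m=snap('wrist','w1.png');np.savez('/tmp/w1',im=im,d=d);P=cloud(m,d)
print(np.round(m['cam_to_world'],3)[:3,3])
k=(P[...,2]>.052)&(P[...,2]<.07)&(np.hypot(P[...,0]-.602,P[...,1]-.042)<.03)
q=P[k];print(len(q),np.median(q,0),(q.min(0)+q.max(0))/2,np.ptp(q,0))
plan([.602,.042,.16],-113.6,1,4)"
```

```text
[ 0.57  -0.028  0.311]
337 [0.60347238 0.0430185  0.0628654 ] [0.60390981 0.0443754  0.05862073] [0.01348964 0.01378722 0.01322994]
clock 1.95 tcp [0.6001 0.0405 0.1602] [ 1.799e+02 -1.000e-01 -1.136e+02]
[4,-0.21,-0.11,0.02,0.001,-0.001,0.0]
```

View pics/w1.png

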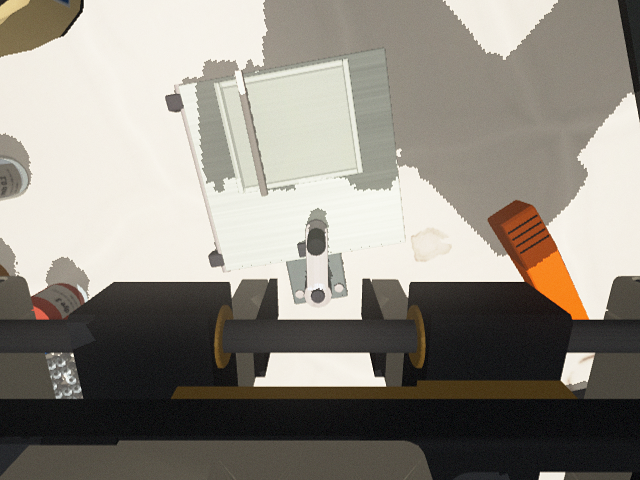

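The wrist view shows the knob at (316,240), the pivot at (318,296) and the plate's front edge from (405,241) to (386,49). Depth puts the knob at (0.603,0.043), top 62.9 mm, which agrees with the top view. I refine the stand frame from this view and plan the descent.

```bash
python3 -c "
from h import *
m=vision.camera_model('wrist')
C=[onz(m,*p,.022)[:2] for p in((405,241),(386,49),(178,87),(225,271))]
for c in C: print(c.round(4))
fl,fr,rr,rl=C
print([np.linalg.norm(a-b).round(4) for a,b in((fl,fr),(rl,rr),(fl,rl),(fr,rr))])
y=fl-fr;print('th from front',np.degrees(np.arctan2(-y[0],y[1])),'front mid',((fl+fr)/2).round(4))
print('pivot',onz(m,318,296,.0325).round(4),'knob',onz(m,316,234,.0625).round(4))
plan([.603,.043,.046],-113.6,5,4)"
```

```text
[0.539  0.0809]
[ 0.5021 -0.0616]
[ 0.6528 -0.0998]
[0.6896 0.0442]
[np.float64(0.1472), np.float64(0.1486), np.float64(0.155), np.float64(0.1554)]
th from front -14.491740814748573 front mid [0.5206 0.0096]
pivot [0.6239 0.0931 0.0325] knob [0.5998 0.035  0.0625]
clock 1.95 tcp [0.6001 0.0405 0.1602] [ 1.799e+02 -1.000e-01 -1.136e+02]
[4,-0.07,-0.04,2.28,0,-0,0,4,-0.07,-0.03,2.28,0,-0,0,4,-0.07,-0.03,2.28,0,-0,0,4,-0.07,-0.03,2.28,0,-0,0,4,-0.07,-0.03,2.28,0,-0,0.0]
```

Call:
move_arm(moves=[4, -0.1, 0, 2.3, 0, 0, 0, 4, -0.1, 0, 2.3, 0, 0, 0, 4, 0, 0, 2.3, 0, 0, 0, 4, 0, 0, 2.3, 0, 0, 0, 4, -0.1, -0.1, 2.2, 0, 0, 0, 2, 0, 0, 0, 0, 0, 0, 2, 0, 0, 0, 0, 0, 0, 2, 0, 0, 0, 0, 0, 0])

```text
clock: 2.75
tool_pos: [0.6035, 0.0424, 0.0484]
orientation: [-179.9, 0.1, -113.6]
force: [-1.2, -0.0, -0.4]
opening: 0.0227
gripper_force: 0.0
```

Call:
move_arm(moves=[2, -0.05, 0.73, 0, 0, 0, 0.14, 2, -0.05, 0.73, 0, 0, 0, 0.14, 2, -0.05, 0.73, 0, 0, 0, 0.14, 2, 0, 0, 0, 0, 0, 0])

```text
clock: 3.15
tool_pos: [0.5853, 0.0558, 0.0484]
orientation: [-180.0, 0.1, -137.8]
force: [-0.2, -1.1, -1.1]
opening: 0.0199
gripper_force: 0.0
```

Call:
move_arm(moves=[2, -0.05, 0.73, 0, 0, 0, 0.14, 2, -0.05, 0.73, 0, 0, 0, 0.14, 2, -0.05, 0.73, 0, 0, 0, 0.14, 2, -0.05, 0.73, 0, 0, 0, 0.14, 2, -0.05, 0.73, 0, 0, 0, 0.14, 2, -0.05, 0.73, 0, 0, 0, 0.14, 2, -0.05, 0.73, 0, 0, 0, 0.14, 2, 0, 0, 0, 0, 0, 0])

```text
clock: 3.95
tool_pos: [0.5735, 0.1036, 0.0478]
orientation: [179.9, 0.1, 166.3]
force: [-0.5, 0.8, 0.3]
opening: 0.0203
gripper_force: 0.0
```

Call:
move_arm(moves=[4, 0, 0, 0, 0, 0, 0, 4, 0, 0, 0, 0, 0, 0, 4, 0, 0, -2, 0, 0, 0, 4, 0, 0, -4, 0, 0, 0, 4, 0, 0, -4, 0, 0, 0, 4, 0, 0, 0, 0, 0, 0])

```text
clock: 4.55
tool_pos: [0.5761, 0.1039, 0.1529]
orientation: [179.7, 0.5, 166.4]
force: [1.6, 0.7, 0.4]
opening: 0.04
gripper_force: 0.0
```

```bash
python3 -c "
from h import *
im,d,m=snap('wrist');P=cloud(m,d)
k=(P[...,2]>.052)&(P[...,2]<.07)&(np.hypot(P[...,0]-.597,P[...,1]-.1)<.09)&(np.hypot(P[...,0]-.623,P[...,1]-.091)<.07)
v,u=np.where(k);q=P[k];c=np.median(q,0);print(len(q),u.mean(),v.mean(),c,np.ptp(q,0))
r=c[:2]-[.623,.0915];print('r',np.hypot(*r),'hasp',np.radians(-90-14-np.degrees(np.arctan2(r[1],r[0])))%6.283)
# wedge from top
im,d,m=snap('top')
g=(im[228:294,405:458].max(-1)<150).astype(np.uint8);n,l,s,_=cv2.connectedComponentsWithStats(g);i=1+s[1:,4].argmax()
v,u=np.where(l==i);P=cloud(m,d)[v+228,u+405];print(len(v))
P=P[P[:,2]>.003]
c=P[:,:2].mean(0);ax=np.linalg.svd(P[:,:2]-c,full_matrices=False)[2][0];ax*=np.sign(ax[0])
s=(P[:,:2]-c)@ax;t=(P[:,:2]-c)@np.array([-ax[1],ax[0]]);o=c+ax*(np.percentile(s,1)+np.percentile(s,99))/2
g=o-.055*ax;print('yaw',np.degrees(np.arctan2(ax[1],ax[0])),'len',np.ptp(s),np.ptp(t),'o',o,'grip',g)
yaw=np.degrees(np.arctan2(ax[1],ax[0]))-180
plan([g[0],g[1],.13],yaw,9,8)"
```

```text
356 313.561797752809 238.01404494382024 [0.57114252 0.10197237 0.06280509] [0.01354835 0.01367122 0.01298176]
r 0.05290433249321518 hasp 1.5255302146719716
694
yaw 32.98449162599899 len 0.1838777092325392 0.29036644487324587 o [ 0.50612069 -0.26014668] grip [ 0.4599857  -0.29008934]
clock 4.65 tcp [0.5734 0.1032 0.1482] [1.799e+02 1.000e-01 1.663e+02]
[8,0.19,-4.54,0.19,0,0,-0.091,8,0.6,-4.51,0.19,0,0,-0.091,8,1.01,-4.44,0.19,0,0,-0.091,8,1.4,-4.33,0.19,0,0,-0.091,8,1.79,-4.18,0.2,0,0,-0.091,8,2.16,-4,0.2,0,0,-0.091,8,2.51,-3.79,0.2,0,0,-0.091,8,2.84,-3.55,0.2,0,0,-0.091]
[8,3.15,-3.28,0.2,0,0,-0.091]
```

The hasp is at about 1.53 rad, off the plate. That second wedge mask picked up a stray patch, so I keep the first measurement (yaw 27.8°, grip near (0.458,-0.287)) and look closely from above.

Call:
move_arm(moves=[8, 0.2, -4.5, 0, 0, 0, -0.082, 8, 0.6, -4.5, 0, 0, 0, -0.082, 8, 1, -4.4, 0, 0, 0, -0.082, 8, 1.4, -4.3, 0, 0, 0, -0.082, 8, 1.8, -4.2, 0, 0, 0, -0.082, 8, 2.1, -4, 0, 0, 0, -0.082, 8, 2.4, -3.8, 0, 0, 0, -0.082, 8, 2.7, -3.6, 0, 0, 0, -0.082])

```text
clock: 5.45
tool_pos: [0.4624, -0.2433, 0.1458]
orientation: [179.9, -0.1, -155.9]
force: [1.5, -0.5, 0.9]
opening: 0.08
gripper_force: 0.0
```

Call:
move_arm(moves=[8, 3, -3.3, 0, 0, 0, -0.082, 8, 0, 0, 0, 0, 0, 0, 8, 0, 0, 0, 0, 0, 0])

```text
clock: 5.75
tool_pos: [0.4485, -0.285, 0.1456]
orientation: [179.9, -0.1, -151.7]
force: [-0.0, -0.2, -0.1]
opening: 0.0797
gripper_force: 0.0
```

```bash
python3 -c "
from h import *
im,d,m=snap('wrist','w2.png');P=cloud(m,d);np.savez('/tmp/w2',P=P,im=im)
L=np.array([.505,-.263]);ax=np.array([np.cos(.485),np.sin(.485)]);nn=np.array([-ax[1],ax[0]])
s=(P[...,:2]-L)@ax;t=(P[...,:2]-L)@nn
k=(P[...,2]>.0035)&(P[...,2]<.035)&(abs(s)<.1)&(abs(t)<.03)&(d>0)
v,u=np.where(k);q=P[k];print(len(q),u.min(),u.max(),v.min(),v.max(),'s',s[k].min(),s[k].max())
f=k&(P[...,2]>.026);q=P[f];print('flat',len(q))
r=cv2.minAreaRect((q[:,:2]*1000).astype(np.float32));print(r)
for lo in np.arange(-.08,.08,.02):
    j=k&(s>=lo)&(s<lo+.02)
    if j.sum()>20: print(round(lo,2),j.sum(),np.round(np.median(P[j],0),4),np.percentile(t[j],[2,98]).round(4))
plan([.458,-.287,.012],-152.2,6,8)"
```

```text
4498 276 346 181 384 s -0.09780494209411873 0.09630980625174364
flat 2373
((468.25860595703125, -283.10870361328125), (57.691707611083984, 29.852462768554688), 27.37685203552246)
-0.08 773 [ 0.446  -0.2947  0.0279] [-0.015   0.0138]
-0.06 938 [ 0.4611 -0.287   0.0287] [-0.0152  0.0137]
-0.04 847 [ 0.4784 -0.2778  0.0282] [-0.0155  0.0139]
-0.02 720 [ 0.4965 -0.2683  0.0243] [-0.0152  0.0135]
0.0 649 [ 0.5138 -0.2597  0.0201] [-0.0157  0.0137]
0.04 69 [ 0.5577 -0.2372  0.0096] [-0.0152  0.0125]
0.06 476 [ 0.5671 -0.2317  0.0072] [-0.0157  0.013 ]
clock 5.8 tcp [ 0.4491 -0.2842  0.1458] [ 1.799e+02 -1.000e-01 -1.516e+02]
[8,-0.11,-0.12,2.23,0,-0,0.002,8,-0.11,-0.11,2.23,0,-0,0.002,8,-0.11,-0.11,2.23,0,-0,0.002,8,-0.11,-0.11,2.23,0,-0,0.002,8,-0.11,-0.11,2.23,0,-0,0.002,8,-0.11,-0.11,2.23,0,-0,0.002]
```

View pics/w2.png

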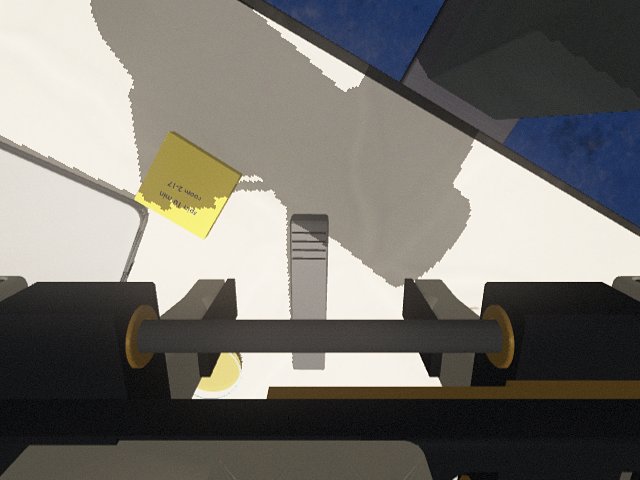

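The view shows the grooved blunt end of the wedge at (309,225), the yellow notes at (188,185) and the petri dish at (215,375). Depth gives flat part 28 mm high, 30 mm wide, axis 27.4°, grip (0.460,-0.287). I descend with a 5 cm opening to keep away from the notes and grip.

Call:
move_arm(moves=[5, -0.1, -0.1, 2.2, 0, 0, 0, 5, -0.1, -0.1, 2.2, 0, 0, 0, 5, -0.1, -0.1, 2.2, 0, 0, 0, 5, -0.2, -0.1, 2.2, 0, 0, 0, 5, -0.2, -0.1, 2.2, 0, 0, 0.01, 5, -0.2, -0.1, 2.2, 0, 0, 0.01, 5, 0, 0, 0, 0, 0, 0, 5, 0, 0, 0, 0, 0, 0])

```text
clock: 6.6
tool_pos: [0.4608, -0.2842, 0.0148]
orientation: [180.0, -0.1, -152.6]
force: [0.7, 0.5, 0.2]
opening: 0.0498
gripper_force: 0.0
```

Call:
move_arm(moves=[2, 0, 0, 0, 0, 0, 0, 2, 0, 0, 0, 0, 0, 0, 2, 0, 0, 0, 0, 0, 0, 2, 0, 0, 0, 0, 0, 0, 2, 0, 0, 0, 0, 0, 0])

```text
clock: 7.1
tool_pos: [0.4614, -0.2853, 0.0159]
orientation: [-179.9, 0.1, -152.7]
force: [-0.4, 1.6, 7.7]
opening: 0.0297
gripper_force: 29.9
```

Gripped at 30 mm opening. With this grip, starting the push square to the table would put the hand at a radius of about 0.39 m, short of the arm's reach. I regrip 15 mm further forward on the wedge.

Call:
move_arm(moves=[5, 0, 0, 0, 0, 0, 0, 5, 0, 0, 0, 0, 0, 0, 5, 0, 0, 0, 0, 0, 0, 5, -0.8, 0, 0.1, 0, 0, 0, 5, -0.7, 0, 0.1, 0, 0, 0, 5, 0, 0, 0, 0, 0, 0, 2, 0, 0, 0, 0, 0, 0, 2, 0, 0, 0, 0, 0, 0])

```text
clock: 7.9
tool_pos: [0.4738, -0.2781, 0.0127]
orientation: [180.0, -0.0, -152.7]
force: [0.3, 0.4, 0.1]
opening: 0.0391
gripper_force: 0.0
```

Call:
move_arm(moves=[2, 0, 0, 0, 0, 0, 0, 2, 0, 0, 0, 0, 0, 0, 2, 0, 0, 0, 0, 0, 0, 2, 0, 0, -1, 0, 0, 0, 2, 0, 0, -2, 0, 0, 0, 2, 0, 0, -2, 0, 0, 0, 2, 0, 0, 0, 0, 0, 0])

```text
clock: 8.6
tool_pos: [0.4757, -0.2787, 0.066]
orientation: [-179.8, 0.2, -152.6]
force: [0.4, -1.3, -1.5]
opening: 0.0297
gripper_force: 29.9
```

```bash
python3 -c "
from h import *
im,d,m=snap('top');np.savez('/tmp/t2',im=im,d=d)
h=cv2.cvtColor(im,cv2.COLOR_RGB2HSV);k=(h[...,0]<15)&(h[...,1]>150)&(h[...,2]>100);k[:,:230]=0;k[:,310:]=0;k[:265]=0;k[310:]=0
P=cloud(m,d)[k];print('orange',P.min(0),P.max(0))
plan([.404,.0366,.06],-194,9,2)"
```

```text
orange [ 0.4083741   0.02108969 -0.00155263] [0.46047253 0.23785966 1.52394338]
clock 8.65 tcp [ 0.4749 -0.2784  0.0646] [-1.799e+02  1.000e-01 -1.527e+02]
[2,-0.91,3.47,0.05,-0,0,0.08,2,-0.63,3.53,0.05,-0,0,0.08,2,-0.34,3.57,0.05,-0,0,0.08,2,-0.05,3.59,0.05,-0,0,0.08,2,0.23,3.58,0.05,-0,0,0.08,2,0.52,3.55,0.05,-0,0,0.08,2,0.8,3.5,0.05,-0,0,0.08,2,1.08,3.42,0.05,-0,0,0.08]
[2,1.35,3.32,0.05,-0,0,0.08]
```

Call:
move_arm(moves=[2, -0.9, 3.5, -0.5, 0, 0, 0.08, 2, -0.6, 3.5, -0.5, 0, 0, 0.08, 2, -0.3, 3.6, -0.5, 0, 0, 0.08, 2, 0, 3.6, -0.5, 0, 0, 0.08, 2, 0.2, 3.6, 0, 0, 0, 0.08, 2, 0.5, 3.5, 0, 0, 0, 0.08, 2, 0.8, 3.5, 0, 0, 0, 0.08, 2, 1.1, 3.4, 0, 0, 0, 0.08])

```text
clock: 9.45
tool_pos: [0.4088, 0.0024, 0.0825]
orientation: [-180.0, -0.0, 170.4]
force: [1.1, 1.0, -2.0]
opening: 0.0296
gripper_force: 29.9
```

Call:
move_arm(moves=[2, 1.3, 3.3, 0, 0, 0, 0.08, 2, 0, 0, 0, 0, 0, 0, 2, 0, 0, 0, 0, 0, 0, 2, 0, 0, 0, 0, 0, 0])

```text
clock: 9.85
tool_pos: [0.402, 0.0355, 0.0826]
orientation: [-180.0, -0.0, 166.1]
force: [-0.1, -0.6, -1.9]
opening: 0.0297
gripper_force: 29.9
```

```bash
python3 -c "
from h import *
plan([.404,.0366,.018],-194,5,2)
im,d,m=snap('wrist','w3.png');snap('scene','s3.png')"
```

```text
clock 9.85 tcp [0.402  0.0355 0.0826] [-180.    -0.   166.1]
[2,-0.03,0.03,1.29,-0,-0,0,2,-0.03,0.03,1.29,-0,-0,0,2,-0.03,0.03,1.29,-0,-0,0,2,-0.03,0.03,1.29,-0,-0,0,2,-0.03,0.03,1.29,-0,-0,0.0]
```

View pics/w3.png

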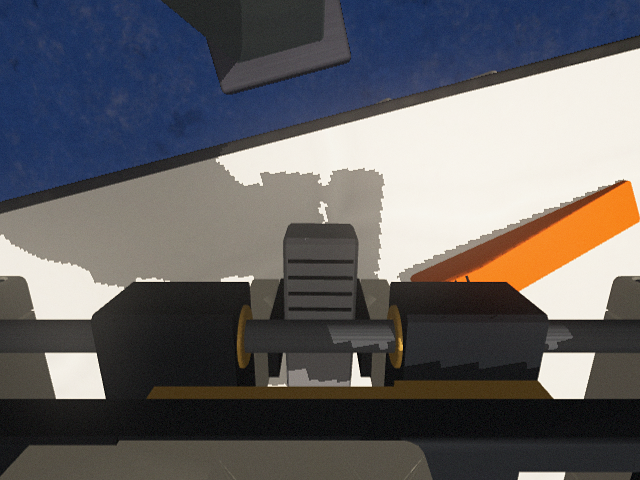

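The wrist view shows the wedge held straight, grooves at (320,285), and the orange look-alike's near end at about (415,277), close to the right finger. I check that clearance before lowering.

```bash
python3 -c "
from h import *
m=vision.camera_model('wrist');print(onz(m,415,277,.004),onz(m,415,277,.028))
z=np.load('/tmp/t2.npz');im,d=z['im'],z['d'];mt=vision.camera_model('top')
h=cv2.cvtColor(im,cv2.COLOR_RGB2HSV);k=(h[...,0]<15)&(h[...,1]>150)&(h[...,2]>100);k[:,:230]=0;k[:,310:]=0;k[:265]=0;k[310:]=0;k&=d>0
P=cloud(mt,d)[k];i=np.argsort(P[:,1])[:12];print(P[i].round(3).tolist())
im,d,mt=snap('top');P=cloud(mt,d)
# wedge top from top cam: points near expected wedge ramp height
k=(P[...,2]>.06)&(P[...,2]<.1)&(P[...,0]>.42)&(P[...,0]<.56)&(abs(P[...,1])<.06);q=P[k];print(len(q));
if len(q):
  i=np.argsort(-q[:,0])[:10];print(q[i].round(3).tolist())
"
```

```text
[0.436852   0.09437715 0.004     ] [0.42547044 0.09017431 0.028     ]
[[0.44, 0.092, 0.028], [0.437, 0.092, 0.023], [0.445, 0.094, 0.032], [0.44, 0.094, 0.027], [0.437, 0.094, 0.022], [0.442, 0.094, 0.023], [0.448, 0.095, 0.024], [0.45, 0.095, 0.022], [0.453, 0.095, 0.023], [0.442, 0.097, 0.032], [0.437, 0.097, 0.028], [0.445, 0.097, 0.03]]
296
[[0.514, 0.018, 0.078], [0.512, 0.01, 0.07], [0.512, 0.015, 0.069], [0.512, 0.008, 0.074], [0.512, 0.013, 0.074], [0.512, 0.018, 0.074], [0.512, 0.02, 0.073], [0.51, 0.0, 0.072], [0.51, 0.003, 0.072], [0.51, 0.005, 0.074]]
```

Clear by about 2 cm, and the tip measures (0.513,0.009), 7 mm in front of the edge, as it should be. Lowering.

Call:
move_arm(moves=[2, 0, 0, 2, 0, 0, 0, 2, 0, 0, 2, 0, 0, 0, 2, 0, 0, 1.5, 0, 0, 0, 2, 0, 0, 1, 0, 0, 0, 2, 0, 0, 0.2, 0, 0, 0, 2, 0, 0, 0, 0, 0, 0, 2, 0, 0, 0, 0, 0, 0])

```text
clock: 10.7
tool_pos: [0.4027, 0.0359, 0.0163]
orientation: [180.0, 0.0, 166.0]
force: [1.2, 0.4, -2.0]
opening: 0.0296
gripper_force: 29.9
```

Call:
move_arm(moves=[2, 0, 0, 0.1, 0, 0, 0, 2, 0, 0, 0.1, 0, 0, 0, 2, 0, 0, 0, 0, 0, 0])

```text
clock: 11.0
tool_pos: [0.4025, 0.0361, 0.014]
orientation: [180.0, 0.0, 166.1]
force: [0.5, -0.5, -1.8]
opening: 0.0295
gripper_force: 29.9
```

Call:
move_arm(moves=[2, 0, 0, 0.1, 0, 0, 0, 2, 0, 0, 0, 0, 0, 0, 2, 0, 0, 0, 0, 0, 0])

```text
clock: 11.3
tool_pos: [0.4024, 0.0361, 0.0129]
orientation: [180.0, 0.0, 166.1]
force: [-0.3, 1.2, -2.3]
opening: 0.0297
gripper_force: 29.9
```

Call:
move_arm(moves=[2, -1, 0, 0, 0, 0, 0, 2, -1, 0, 0, 0, 0, 0, 2, -1, 0, 0, 0, 0, 0, 2, 0, 0, 0, 0, 0, 0])

```text
clock: 11.7
tool_pos: [0.4333, 0.0288, 0.0128]
orientation: [180.0, 0.0, 166.0]
force: [-0.3, 0.6, -0.9]
opening: 0.0296
gripper_force: 29.9
```

Call:
move_arm(moves=[2, 0, 0, 0.1, 0, 0, 0, 2, 0, 0, 0, 0, 0, 0])

```text
clock: 11.9
tool_pos: [0.4331, 0.0289, 0.0128]
orientation: [179.9, 0.1, 166.1]
force: [2.4, -3.8, 8.7]
opening: 0.0299
gripper_force: 29.9
```

Call:
move_arm(moves=[2, -0.6, 0, 0, 0, 0, 0, 2, -0.6, 0, 0, 0, 0, 0, 2, -0.5, 0, 0, 0, 0, 0, 2, 0, 0, 0, 0, 0, 0])

```text
clock: 12.3
tool_pos: [0.4447, 0.0234, 0.0125]
orientation: [-179.8, -0.3, 166.0]
force: [-17.6, 3.8, 31.5]
opening: 0.0298
gripper_force: 30.0
```

The push is dragging because the wedge is pressed onto the worktop (31 N up). I ease the height before going on.

Call:
move_arm(moves=[2, 0, 0, -0.1, 0, 0, 0, 2, 0, 0, 0, 0, 0, 0])

```text
clock: 12.5
tool_pos: [0.4479, 0.0247, 0.013]
orientation: [180.0, 0.0, 166.1]
force: [0.7, -0.7, -1.1]
opening: 0.0301
gripper_force: 30.0
```

```bash
cat > pl.py <<'E'
from h import *
im,d,m=snap('scene');P=cloud(m,d)
th=np.radians(-14);R=np.array([[np.cos(th),-np.sin(th)],[np.sin(th),np.cos(th)]]);o=np.array([.5206,.0075])+R@[.08,0]
def angle(P,d,tag):
    s=(P[...,:2]-o)@R
    z=P[...,2]
    out=[]
    for x0 in(-.075,-.055,-.03,0,.03,.05):
        k=(abs(s[...,0]-x0)<.006)&(s[...,1]>.02)&(s[...,1]<.07)&(z>.012)&(z<.04)&(d>0)
        out.append((k.sum(),round(float(np.median(z[k])),4) if k.sum()>5 else None))
    print(tag,out)
angle(P,d,'scene')
im,d,m=snap('top');angle(cloud(m,d),d,'top')
z=np.load('/tmp/top.npz');angle(cloud(m,z['d']),z['d'],'top0')
z=np.load('/tmp/scene.npz');angle(cloud(vision.camera_model('scene'),z['d']),z['d'],'scene0')
s=ctrl.get_obs();print(s['clock'],s['tool_pos'],s['orientation'],s['force'])
E
python3 pl.py
```

```text
scene [(np.int64(7), 0.0167), (np.int64(14), 0.0216), (np.int64(1), None), (np.int64(5), None), (np.int64(4), None), (np.int64(19), 0.0222)]
top [(np.int64(85), 0.0202), (np.int64(87), 0.0218), (np.int64(87), 0.0214), (np.int64(85), 0.0212), (np.int64(84), 0.021), (np.int64(86), 0.0205)]
top0 [(np.int64(85), 0.021), (np.int64(87), 0.0212), (np.int64(85), 0.0209), (np.int64(73), 0.0212), (np.int64(84), 0.021), (np.int64(87), 0.0209)]
scene0 [(np.int64(52), 0.0219), (np.int64(42), 0.0225), (np.int64(44), 0.0223), (np.int64(18), 0.0223), (np.int64(24), 0.023), (np.int64(23), 0.0221)]
12.6 [0.4480275  0.02469037 0.01276174] [1.79995726e+02 4.70658842e-03 1.66054901e+02] [ 0.460155    0.96487605 -1.45219743]
```

Call:
move_arm(moves=[2, -0.4, 0, 0, 0, 0, 0, 2, -0.4, 0, 0, 0, 0, 0, 2, -0.4, 0, 0, 0, 0, 0, 2, 0, 0, 0, 0, 0, 0, 2, 0, 0, 0, 0, 0, 0])

```text
clock: 13.1
tool_pos: [0.4582, 0.0211, 0.0126]
orientation: [-179.9, -0.2, 166.0]
force: [-6.8, 1.2, 6.8]
opening: 0.0299
gripper_force: 30.0
```

```bash
python3 pl.py
```

```text
scene [(np.int64(26), 0.0191), (np.int64(13), 0.0232), (np.int64(5), None), (np.int64(1), None), (np.int64(3), None), (np.int64(8), 0.0232)]
top [(np.int64(84), 0.0224), (np.int64(86), 0.0214), (np.int64(86), 0.0217), (np.int64(89), 0.0226), (np.int64(82), 0.0211), (np.int64(85), 0.0213)]
top0 [(np.int64(85), 0.021), (np.int64(87), 0.0212), (np.int64(85), 0.0209), (np.int64(73), 0.0212), (np.int64(84), 0.021), (np.int64(87), 0.0209)]
scene0 [(np.int64(52), 0.0219), (np.int64(42), 0.0225), (np.int64(44), 0.0223), (np.int64(18), 0.0223), (np.int64(24), 0.023), (np.int64(23), 0.0221)]
13.2 [0.45823437 0.02108951 0.01258875] [-1.79893363e+02 -1.55811864e-01  1.66029023e+02] [-7.02593089  1.13161363  8.10433361]
```

Contact made: the plate is up about 1 mm. Another 12 mm should bring it to about 4 mm.

Call:
move_arm(moves=[2, -0.4, 0, -0.03, 0, 0, 0, 2, -0.4, 0, 0, 0, 0, 0, 2, -0.4, 0, 0, 0, 0, 0, 2, 0, 0, 0, 0, 0, 0, 2, 0, 0, 0, 0, 0, 0])

```text
clock: 13.7
tool_pos: [0.4717, 0.0188, 0.013]
orientation: [180.0, 0.0, 166.1]
force: [0.5, -0.6, -4.0]
opening: 0.0299
gripper_force: 30.0
```

```bash
cat >> pl.py <<'E'
z0=np.load('/tmp/top.npz')['d'];P0=cloud(m,z0);P1=cloud(m,d);s=(P0[...,:2]-o)@R
k=(s[...,0]>-.072)&(s[...,0]<.07)&(s[...,1]>-.065)&(s[...,1]<.07)&(z0>0)&(d>0)&(abs(P1[...,2]-P0[...,2])<.012)
x=.075-s[...,0][k];dz=(P1[...,2]-P0[...,2])[k]
A=np.c_[x,np.ones_like(x)];c=np.linalg.lstsq(A,dz,rcond=None)[0];print('slope,off',c,'through0',(x@dz)/(x@x),k.sum())
E
python3 pl.py
```

```text
scene [(np.int64(43), 0.0243), (np.int64(3), None), (np.int64(12), 0.0243), (np.int64(0), None), (np.int64(6), 0.0233), (np.int64(1), None)]
top [(np.int64(38), 0.0245), (np.int64(87), 0.0247), (np.int64(86), 0.0231), (np.int64(87), 0.0239), (np.int64(89), 0.0231), (np.int64(89), 0.0223)]
top0 [(np.int64(85), 0.021), (np.int64(87), 0.0212), (np.int64(85), 0.0209), (np.int64(73), 0.0212), (np.int64(84), 0.021), (np.int64(87), 0.0209)]
scene0 [(np.int64(52), 0.0219), (np.int64(42), 0.0225), (np.int64(44), 0.0223), (np.int64(18), 0.0223), (np.int64(24), 0.023), (np.int64(23), 0.0221)]
13.8 [0.47164708 0.01893874 0.01313895] [1.79989443e+02 2.66329125e-02 1.66063814e+02] [ 0.37365885 -1.52736646 -4.0794588 ]
slope,off [ 0.02453658 -0.00010105] through0 0.023455781966085804 2489
```

Call:
move_arm(moves=[2, 0, 0, 0.04, 0, 0, 0, 2, 0, 0, 0, 0, 0, 0, 2, 0, 0, 0, 0, 0, 0, 2, 0, 0, 0, 0, 0, 0, 2, 0, 0, 0, 0, 0, 0])

```text
clock: 14.3
tool_pos: [0.4715, 0.0191, 0.0129]
orientation: [180.0, 0.0, 166.1]
force: [0.6, -0.1, -4.8]
opening: 0.0296
gripper_force: 30.0
```

```bash
python3 pl.py | tail -2; python3 -c "
from h import *
im,d,m=snap('scene');cv2.imwrite('pics/e1.png',cv2.resize(im[190:340,140:400],None,fx=3,fy=3)[:,:,::-1])"
```

```text
14.4 [0.47150155 0.0190707  0.01285005] [1.79983456e+02 2.18226199e-02 1.66071875e+02] [ 0.98518951 -0.21267713 -4.46775837]
slope,off [ 0.02595302 -0.0001987 ] through0 0.02383221248522831 2522
```

View pics/e1.png

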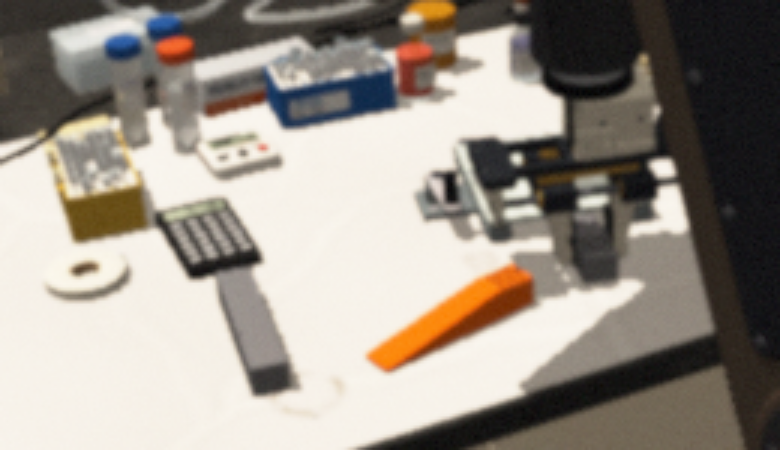

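The crop shows the wedge (595,260) under the plate's front with the fingers on it, and the hasp (445,190) still off to the side. The block, tape and orange wedge look undisturbed. The wrist still carries about 3 N of plate load, so I lower a touch more to seat the wedge.

Call:
move_arm(moves=[2, 0, 0, 0.06, 0, 0, 0, 2, 0, 0, 0, 0, 0, 0, 2, 0, 0, 0, 0, 0, 0, 2, 0, 0, 0, 0, 0, 0])

```text
clock: 14.85
tool_pos: [0.4715, 0.0191, 0.0126]
orientation: [180.0, 0.0, 166.1]
force: [-2.5, 0.8, 6.2]
opening: 0.0298
gripper_force: 30.0
```

```bash
python3 pl.py | tail -2
```

```text
14.95 [0.47149269 0.01907711 0.01260247] [1.79980806e+02 2.79021512e-02 1.66080018e+02] [-1.96273386  1.62707161  6.50134903]
slope,off [ 0.02423372 -0.0003065 ] through0 0.020958008606872497 2518
```

Seated on the worktop, with the plate at about 0.023 rad (3.5 mm). Handing in.

```bash
python3 -c "
from plant import ctrl
print(ctrl.close_job())"
```

```text
the job is handed in; nothing more can be done
None
```

The job is handed in (no verdict was returned): the hasp was swung to about 1.53 rad, and the gripped wedge sits flat about 65 mm under the plate's front edge, holding it roughly 3.5 mm up; the block and other things looked undisturbed where the last picture showed them.

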